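# Press a filter cartridge home with the ratchet press and wind it back

## Task

With the pawl left down on the ratchet wheel, turn the press knob clockwise click by click until its pad has pushed the filter cartridge firmly home against the seat inside its housing; feel for the seat and do not force it. Then throw the pawl right over, off the wheel, by its ball handle, and turn the knob back anticlockwise to its stop so that the pad stands clear. Move the cartridge only with the press, never force the knob against the pawl, and leave the bottle, the jar and the beaker where they are.

Things in the scene. Friction and masses are not known exactly. Their poses are not given: they have to be found in the camera images.
- press: Bench cartridge press fixed to the bench: aluminium plate (x -80 to 120, y -92 to 328 mm), grey gear housing under the knob, pad carriage on two rods, lying white filter housing. Origin on the knob's upright axis at bench level; z up, y from knob to filter housing, x across. All parts beyond y 60 mm are under 90 mm high. Pad, cartridge and housing share a level axis at x 0, z 49 mm.
- knob_grip (a point): Centre of the knob's black grip bar, on the knob's upright axis, 108 mm above the bench. Bar 48 long along this point's x, 14 thick along y, 30 mm tall (93 to 123 mm up); grip it from above across its thickness. Below it a disc of radius 21 mm (top 94 mm up), a shaft and the ratchet wheel of radius 46 mm, teeth up to 62 mm.
- knob (a joint): Knob angle: 0 at its stop (wound back, as at the start), grows clockwise from above, at most 2.4 rad. 18 teeth, a click each 0.35 rad. Moves the pad carriage 20 mm per rad. Turning takes 0.05 N m plus 0.02 N m per newton on the pad: 0.13 while the cartridge slides, 0.21 at 8 N, 0.45 at 20 N. Let go under load it turns back up to one click; with the pawl off, until the load is gone.
- pawl (a joint): Pawl angle: near 0 (up to 0.1 on a tooth) with its 80 mm arm level towards the press's -x and its nib in the teeth; grows as the ball handle is pushed towards the press's +x, lifting the nib; past about 0.75 rad it topples by its weight and rests thrown over at 1.4 rad. With the pawl down the knob turns clockwise only.
- pawl_ball (a point): Centre of the steel ball (diameter 20 mm) on the pawl's handle, 60 mm straight above the pivot and 134 mm above the bench while the pawl is down. The pivot pin is level, along the press's y, at x 78, y -40, z 74 mm (grey cheeks up to 80 mm). 1 to 4 N at the ball towards the press's +x throws it over. The pawl arm's top is 79 mm above the bench.
- ratchet: The knob's turning part with its steel ratchet wheel of 18 teeth; origin on the knob's axis, 46 mm above the bench.
- pawl_arm: The pawl, a steel bell crank: 80 mm arm with a nib of 4 x 10 x 18 mm under its tip that drops between the teeth, and an upright ball handle; origin on its pivot. Turning the knob back against it with more than 18 N (about 0.7 N m at the knob) damages it.
- pad: Black round pad, diameter 28 mm, carried on a spring by the carriage; origin on the centre of the face that meets the cartridge, 117 mm along the press's y when the knob is at 0. The spring gives 1 mm per 1.5 N.
- cartridge: White filter cartridge, end disc of diameter 34 mm sticking out of the housing towards the pad; origin at the centre of the face that the pad meets. It starts 28 to 36 mm out of the mouth, slides in at 4 N and stays where pushed. It is home once pressed on the hidden seat with 8 N or more; over 20 N cracks the housing.
- reagent_bottle_mid (a point): Middle (62 mm up) of a white bottle with a cap, diameter 60 mm, about 125 mm tall: leave alone.
- beaker_mid (a point): Middle (42 mm up) of a glass beaker, diameter 72 mm, 85 mm tall: leave alone.
- small_jar_mid (a point): Middle (30 mm up) of an amber jar, diameter 48 mm, about 60 mm tall: leave alone.
- housing_mouth (a point): Centre of the mouth of the opaque white filter housing (diameter 60 mm), 157 mm along the press's y. Its hidden seat stops the cartridge 8 to 24 mm out of this mouth; this differs each time and cannot be seen, only felt.

How it is judged (in metres and radians):
On the way, in this order (a step that is already met when the one before it is completed fails the run):
1. with the pawl down, the pad presses the cartridge home on its seat (8 N or more) (contact force between pad and cartridge above 8 N and value of joint pawl below 0.3 rad), for 0.2 s.
2. the pawl is thrown over, off the wheel (value of joint pawl above 1 rad), for 0.2 s.
At the end, for the whole second after the job is handed in: The cartridge stays in where it was pressed home (no more than 25.5 mm out of the mouth), at rest, the pawl rests thrown over (more than 1.0 rad), and the knob is wound back to within 0.2 rad of its stop, so that the pad does not touch the cartridge (y of cartridge in the frame of housing_mouth above -0.0255 m and value of joint knob below 0.2 rad and value of joint pawl above 1 rad and contact force between pad and cartridge below 0.2 N and linear speed of cartridge below 0.005 m/s).
It fails at once if the cartridge is pressed with more than 20 N (contact force between pad and cartridge above 20 N).
It fails at once if the knob is forced back against the pawl (more than 18 N on the pawl) (contact force between pawl_arm and ratchet above 18 N).
It fails at once if the robot touches the cartridge or the pad (contact force between any of the arm, the fingers and cartridge above 1 N or contact force between any of the fingers, the arm and pad above 1 N).
It fails at once if a bottle, the beaker or the jar is shifted by more than 20 mm (distance of any of reagent_bottle_mid, beaker_mid, small_jar_mid from where it was at the start of the episode above 0.02 m).
It also fails if it takes over 67 s, if anything falls off the work surface, if the arm or the gripper's body presses on something with over 40 N, if the wrist force passes 120 N, or if a joint passes its speed limit or range.

## Robot

A 6-joint arm with a two-finger parallel gripper is mounted at the origin on the work surface. World frame = base frame: x ahead of the robot, y to its left, z up, the work surface at z = 0. Lengths are in mm, angles in rad, forces in N, time in s.
With the tool pointing down it reaches from about 350 to 775 mm from the base axis. Payload 7.3 kg.
Tool frame: the origin (TCP) lies on the mounting face of the last link; the fingertips stand 178 mm ahead of it and the grasp point (between the pads) lies 159 mm ahead of it (bot.grip_point_offset is the distance from the TCP to the grasp point, in mm); x points along the fingers, y is the direction in which the jaws open and shut, and the axes are right-handed (so a half turn about x gives the same grasp; the last joint's range is limited). The gripper opens to 92 mm and grips with 3 to 60 N. Pads are 19 mm wide; open, the fingers measure 130 mm over their backs; the gripper's body (75 mm by 190 mm) begins 47 mm behind the grasp point.
Start: joints at [1.052, 0.342, 1.524, -0, 1.275, -0.146], TCP at [191.197, 488.949, 404.741] pointing down, gripper open.
Joint ranges: [-2.53, 2.53], [-0.77, 2.02], [0.04, 2.7], [-1, 4.14], [0.28, 2.66], [-3.11, 3.11]. Speed limits (rad/s): [2.57, 2.57, 3.14, 3.14, 3.14, 3.14].

## Interface

Orientations are given as [roll, pitch, yaw] about the fixed x, y, z axes, in that order (R = Rz(yaw) Ry(pitch) Rx(roll)).
In Python, from plant import bot gives the robot as it stands.
- The arm moves only by the tool arm_command, never from a script. Its argument "moves" is a list of rows, each a list of 5 numbers: the shift along the tool's x, y, z in cm, then the turn about the tool's x in degrees, then the opening, from 0 (shut) to 1 (fully open). A call has 1 to 10 rows; each row is the pose to reach, as a shift and turn from the pose measured when the call began, along the tool's axes at that moment; what a row does not reach only later rows make up. A row lasts 1/10 s, in which the tool goes at most 50 mm and 8.59 degrees, less where a joint would pass 70% of its speed; a pose out of reach is approached as far as the arm can. A call with a gripper value outside its range is refused whole. The fingers move at their own pace and stop on an object; the grip force is fixed at half the most. Time passes only in rows, so rows that repeat a pose let the fingers close. It gives the time, the measured TCP pose, the force and the opening at its end, in the units of the state.
- bot.get_obs(): the state, without advancing time (a new reading comes with each control period).
- bot.capture(name): name is "side" or "top"; returns a dict with "frame" (480x640x3 uint8, blue, green, red), "K" (3x3 intrinsics, pixels), "k1" (the pictures are not rectified: a ray, as slopes to the right and down, at radius r is drawn at 1 + k1 r^2 times it, then the intrinsics apply), "origin" and "orientation" of the camera in the world. Camera axes: x right, y down, z forward; pixel columns grow to the right and rows downward; lengths in mm; the calibration is good to about 2 mm. A picture is of the moment at which its call begins. There is no depth.
- bot.close_job(): hands the job in, once; it reports no verdict.
The state is a dict: "time": time; "joint_positions": joint angles; "dq": joint speeds; "tau": joint torques, N m; "tool_pos": TCP position; "tcp_rot": TCP orientation; "contact_force": force on the tool from outside, world axes, zero at the start; "moment": the same for the moment, N m; "grip_width": finger opening in mm.
Only numpy, scipy, OpenCV 4.12 (cv2) and the standard library are available. Lean on these libraries where they do the work, as an engineer would, in place of code of your own. Each camera call takes 0.05 s, during which the arm holds its last target.

## Working session

There is one attempt and no reset: what is moved stays moved. The work goes in short steps, Python scripts to look and compute and a tool call to move; the robot and the scene stay as the last step left them, time stands still between calls to the robot, and variables do not carry over. Pictures are saved under pics/ and viewed, and the job is handed in when it is done.

Besides the shell and the picture viewer there is one more tool, called after "Emit:" by a JSON object that holds its "api" and its "payload". arm_command: Moves the arm, as the interface text tells. Its arguments: {"type":"object","properties":{"moves":{"type":"array"}},"required":["moves"]}

```bash
mkdir -p pics; ls; python3 - <<'E'
from plant import bot
import cv2
o=bot.get_obs();print(o)
for n in("side","top"):
    c=bot.capture(n);cv2.imwrite(f"pics/{n}0.png",c["frame"]);print(n,c["K"],c["k1"],c["origin"],c["orientation"])
print(bot.grip_point_offset)
E
```

```text
pics
{'time': 0.0, 'joint_positions': array([ 1.05198011e+00,  3.42697047e-01,  1.52500729e+00,  2.74078733e-06,
        1.27539872e+00, -1.46022244e-01]), 'dq': array([ 9.09585707e-04, -1.05121797e-03, -4.11414892e-04,  3.67891960e-04,
        2.17273449e-03, -7.62206224e-05]), 'tau': array([ 4.14915803e-04, -4.31251752e+01, -2.44209212e+01,  7.19240773e-02,
        5.60950523e-02, -1.06978807e-04]), 'tool_pos': array([191.1360363 , 488.82319672, 404.06148327]), 'tcp_rot': array([-1.71855378,  1.56928592, -2.09134856]), 'contact_force': array([0.14306205, 0.28631127, 0.15490083]), 'moment': array([ 0.00937703, -0.00739503, -0.00276357]), 'grip_width': 91.838282379348}
side [[603.58004446   0.         320.49100606]
 [  0.         603.58004446 239.68887423]
 [  0.           0.           1.        ]] -0.14697048803990725 [ -44.77892558 -613.51202033  708.75827724] [-2.14922379  0.01732301 -0.80798634]
top [[455.28180781   0.         314.55275081]
 [  0.         455.28180781 243.00295744]
 [  0.           0.           1.        ]] -0.09686377405393895 [523.42926288  10.6732394  884.56362885] [-3.0891411  -0.03046008 -1.59953222]
159.20000000000002
```

View pics/side0.png

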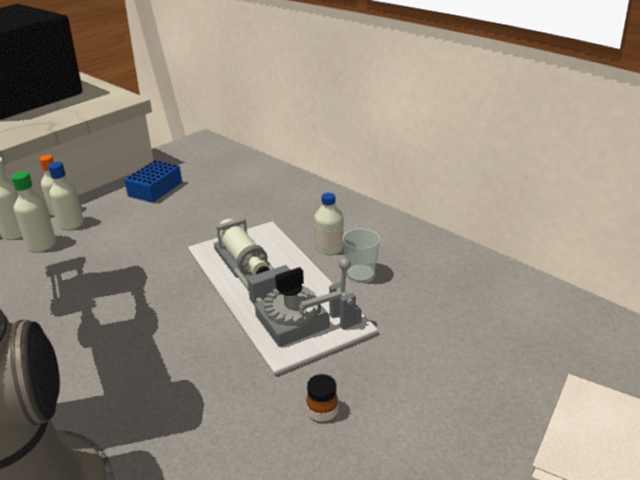

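View pics/top0.png

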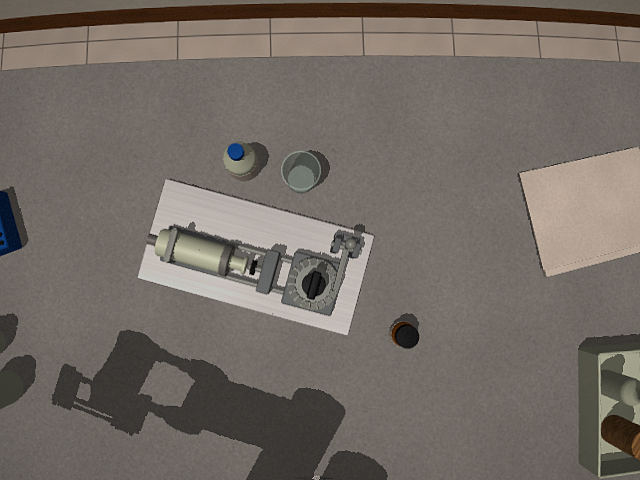

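The side view shows the press in the middle, with the knob near (290,280) and the ball near (345,264). In the top view the knob is near (315,285), the ball near (351,243), and the bottle and beaker are on the far side. I'll enlarge crops to read these more closely.

```bash
python3 - <<'E'
import cv2
a=cv2.imread("pics/side0.png");b=cv2.imread("pics/top0.png")
cv2.imwrite("pics/s1.png",cv2.resize(a[210:370,190:390],None,fx=4,fy=3.75,interpolation=cv2.INTER_CUBIC))
cv2.imwrite("pics/t1.png",cv2.resize(b[200:340,220:390],None,fx=4,fy=4,interpolation=cv2.INTER_CUBIC))
E
```

```text
(no output)
```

View pics/s1.png

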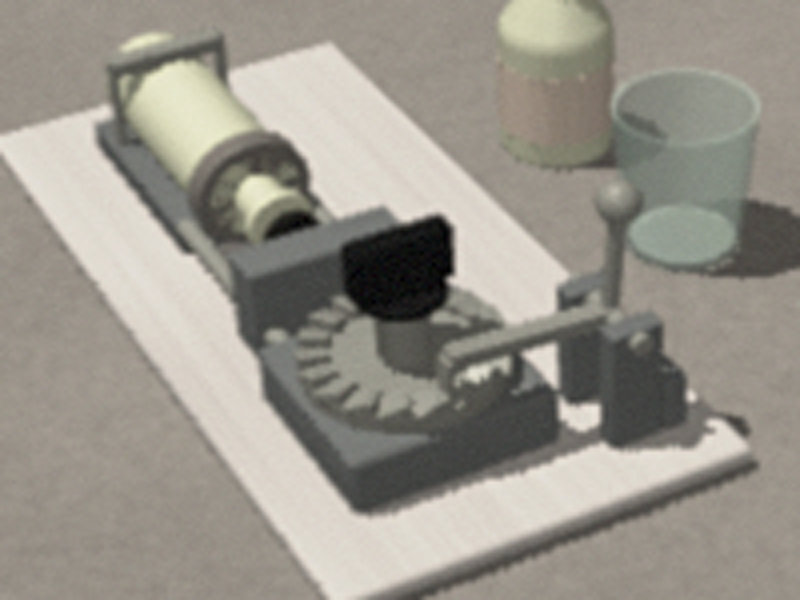

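View pics/t1.png

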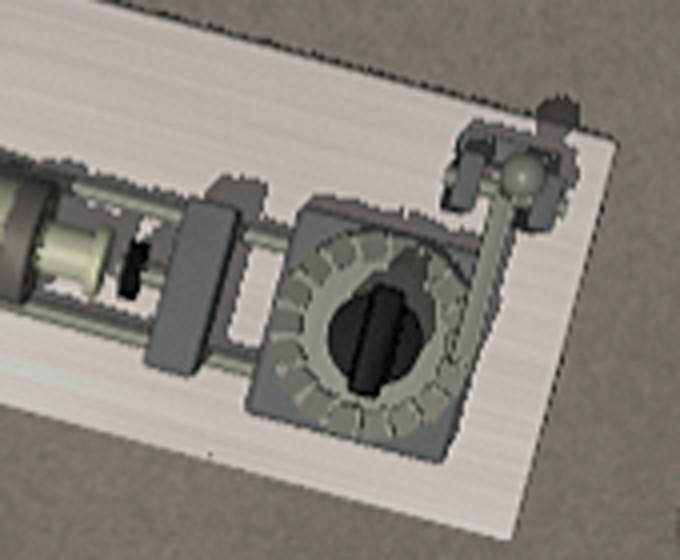

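```bash
cat > h.py <<'E'
import numpy as np,cv2
from scipy.spatial.transform import Rotation as R
from scipy.optimize import least_squares
C={'side':(603.58,320.491,239.689,-.14697,[-44.779,-613.512,708.758],[-2.14922379,0.01732301,-0.80798634]),
'top':(455.2818,314.5528,243.003,-.096864,[523.429,10.673,884.564],[-3.0891411,-0.03046008,-1.59953222])}
def proj(n,P):
    f,cx,cy,k,o,e=C[n];p=(np.atleast_2d(P)-o)@R.from_euler('xyz',e).as_matrix()
    s=p[:,:2]/p[:,2:];s=s*(1+k*(s**2).sum(1,keepdims=True));return s*f+[cx,cy]
def tri(a,b):
    g=lambda X:np.r_[proj('side',X)[0]-a,proj('top',X)[0]-b]
    r=least_squares(g,[500,0,100]);return r.x,r.fun
E
python3 - <<'E'
from h import *
print('ball',tri([344.25,263.3],[350.75,243.5]))
print('knobtop',tri([289.25,273.5],[315,285]))
obs=[('top',[120,-92,8],[373.75,235.5]),('top',[-80,-92,8],[348,335]),('top',[120,328,8],[166,180]),('top',[-80,328,8],[138,277]),
('side',[120,-92,8],[376,325.5]),('side',[120,328,8],[272.5,222]),
('side',[78,-40,134],[344.25,263.3]),('top',[78,-40,134],[350.75,243.5]),('side',[0,0,123],[289.25,273.5]),('top',[0,0,123],[315,285])]
def W(p,X): return np.array(X)@R.from_euler('z',p[2]).as_matrix().T+[p[0],p[1],p[3]]
g=lambda p:np.concatenate([(proj(n,W(p,X))[0]-u) for n,X,u in obs])
r=least_squares(g,[500,0,1.2,0]);print(r.x);print(r.fun.reshape(-1,2).round(1))
p=r.x
print('ball',W(p,[78,-40,134]))
print('mouth',W(p,[0,157,49]))
for n in('side','top'):
    im=cv2.imread(f'pics/{n}0.png')
    for X in([78,-40,134],[78,-40,74],[0,0,123],[0,117,49],[0,157,49],[24,0,123],[-24,0,123],[-2,-40,79]):
        u=proj(n,W(p,X))[0].round().astype(int);cv2.circle(im,u,1,(0,0,255),-1)
    cv2.imwrite(f'pics/{n}_ov.png',cv2.resize(im[200:360,190:390],None,fx=4,fy=3.75,interpolation=cv2.INTER_CUBIC))
E
```

```text
ball (array([560.46500686, -74.0664844 , 132.58052204]), array([-0.5475436 ,  0.07365407,  0.3728037 , -0.41343999]))
knobtop (array([492.91378124, -13.03868538, 118.32075392]), array([-0.43193467,  0.02035252,  0.28578233, -0.33359707]))
[ 4.94137874e+02 -1.20774254e+01 -2.87038940e-01  1.17185795e-01]
[[ 0.8 -1.6]
 [ 0.6 -0.7]
 [-0.  -1.4]
 [-0.1  1.1]
 [ 2.   4.4]
 [-1.  -0.2]
 [-2.4 -0.3]
 [-0.4  1.3]
 [-0.4 -2.9]
 [-0.2 -0.9]]
ball [557.62207088 -72.52373876 134.11718579]
mouth [538.58670307 138.4991386   49.11718579]
```

View pics/side_ov.png

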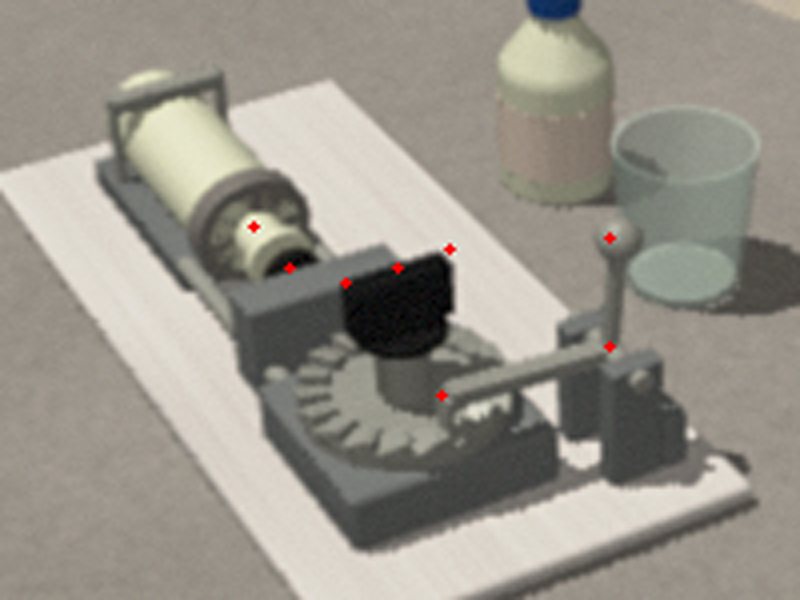

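View pics/top_ov.png

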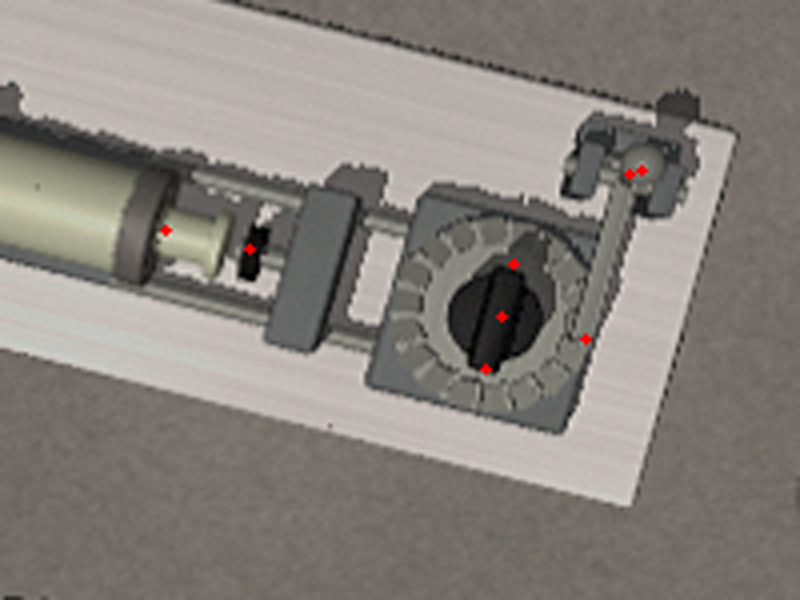

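```bash
cat > s.py <<'E'
from h import *
from plant import bot
o=bot.get_obs();M=R.from_euler('xyz',o['tcp_rot']).as_matrix()
def st():
    print('t',o['time'],'pos',o['tool_pos'].round(1),'x',M[:,0].round(4),'y ang',round(float(np.degrees(np.arctan2(M[1,1],M[0,1]))),2),'q',o['joint_positions'].round(3),'F',o['contact_force'].round(2),'M',o['moment'].round(3),'w',round(o['grip_width'],1))
def mv(T):
    d=(np.array(T)-o['tool_pos']);print('move cm in tool',(M.T@d/10).round(2))
E
python3 - <<'E'
from s import *
st();mv([493.8,-12.3,404]);mv([493.8,-12.3,320]);print(np.degrees(-.287+np.pi/2))
E
```

```text
t 0.1 pos [191.2 488.8 404.1] x [-6.0e-04 -1.2e-03 -1.0e+00] y ang 68.64 q [ 1.052  0.343  1.525 -0.     1.275 -0.146] F [ 0.02  0.69 -0.49] M [-0.028  0.046 -0.047] w 92.1
move cm in tool [  0.05 -35.65  46.44]
move cm in tool [  8.45 -35.64  46.44]
73.55611127974538
```

Emit:
{"api": "arm_command", "payload": {"moves": [[0,-3.5,4.6,-2,0.6],[0,-7,9.2,-4.9,0.6],[0,-10.5,13.8,-4.9,0.6],[0,-14,18.4,-4.9,0.6],[0,-17.5,23,-4.9,0.6],[0,-21,27.6,-4.9,0.6],[0,-25,32.5,-4.9,0.6],[0,-28.5,37,-4.9,0.6],[0,-32,41.6,-4.9,0.6],[0,-35.6,46.4,-4.9,0.6]]}}

```text
time: 1.1
tool_pos: [450.0, 58.8, 404.4]
tcp_rot: [-1.982, 1.57, -2.269]
contact_force: [0.8, 0.6, -0.3]
grip_width: 55.1
```

```bash
python3 - <<'E'
from s import *
st();mv([493.8,-12.3,404]);mv([493.8,-12.3,300])
E
```

```text
t 1.1 pos [450.   58.8 404.4] x [-8.e-04 -1.e-03 -1.e+00] y ang 73.52 q [-3.900e-02  2.120e-01  1.707e+00 -1.000e-03  1.223e+00 -1.322e+00] F [ 0.79  0.62 -0.31] M [ 0.056 -0.053 -0.021] w 55.1
move cm in tool [ 0.04 -5.58  6.22]
move cm in tool [10.44 -5.57  6.22]
```

Emit:
{"api": "arm_command", "payload": {"moves": [[0,-3,3.3,0,0.6],[0,-5.6,6.2,0,0.6],[3,-5.6,6.2,0,0.6],[6,-5.6,6.2,0,0.6],[8.4,-5.6,6.2,0,0.6],[8.4,-5.6,6.2,0,0.6]]}}

```text
time: 1.7
tool_pos: [492.5, -12.6, 317.3]
tcp_rot: [-2.894, 1.563, 3.101]
contact_force: [0.4, 0.2, 1.1]
grip_width: 55.3
```

```bash
python3 - <<'E'
from s import *
st();mv([493.8,-12.3,276])
c=bot.capture('side');cv2.imwrite('pics/s2.png',cv2.resize(c['frame'][150:350,190:430],None,fx=3.2,fy=3,interpolation=cv2.INTER_CUBIC))
E
```

```text
t 1.7 pos [492.5 -12.6 317.3] x [-8.1e-03  3.0e-04 -1.0e+00] y ang 73.5 q [-1.810e-01  3.780e-01  1.736e+00 -1.000e-03  1.036e+00 -1.463e+00] F [0.39 0.2  1.12] M [0.017 0.048 0.01 ] w 55.3
move cm in tool [4.13 0.07 0.15]
```

View pics/s2.png

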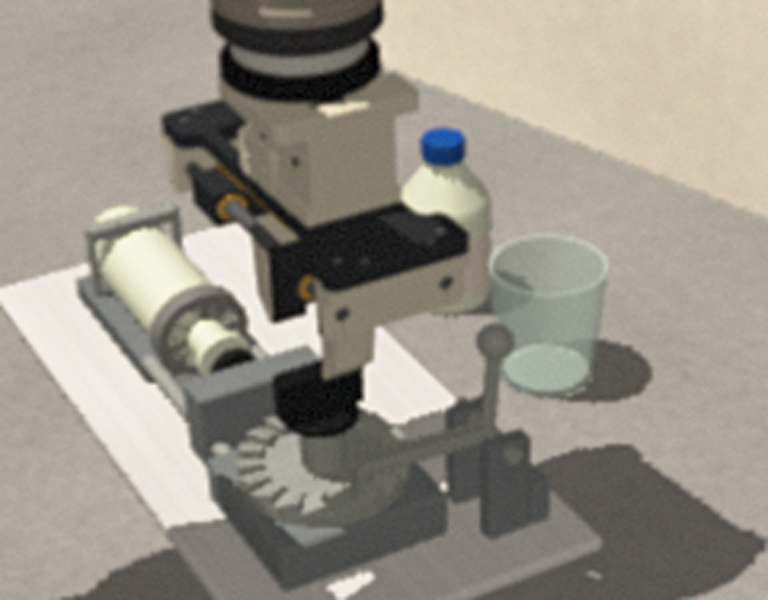

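The gripper is over the knob, with the fingers straddling the bar along the press's y. The ball at (495,340) is clear. Next I descend.

Emit:
{"api": "arm_command", "payload": {"moves": [[1.5,0.07,0.1,0,0.6],[3,0.07,0.12,0,0.6],[4.1,0.07,0.15,0,0.6],[4.1,0.07,0.15,0,0.6],[4.1,0.07,0.15,0,0.6]]}}

```text
time: 2.25
tool_pos: [495.0, -12.3, 279.1]
tcp_rot: [-2.703, 1.567, -2.99]
contact_force: [0.2, -0.5, -0.3]
grip_width: 54.8
```

```bash
python3 - <<'E'
from s import *
st();mv([493.8,-12.3,276])
E
```

```text
t 2.25 pos [495.  -12.3 279.1] x [-3.5e-03 -5.0e-04 -1.0e+00] y ang 73.53 q [-1.790e-01  4.330e-01  1.775e+00 -1.000e-03  9.370e-01 -1.462e+00] F [ 0.23 -0.47 -0.34] M [-0.014  0.003  0.011] w 54.8
move cm in tool [ 0.31 -0.03 -0.11]
```

Emit:
{"api": "arm_command", "payload": {"moves": [[0.2,0,-0.1,0,0.6],[0.2,0,-0.1,0,0.3],[0.2,0,-0.1,0,0],[0.2,0,-0.1,0,0],[0.2,0,-0.1,0,0],[0.2,0,-0.1,0,0],[0.2,0,-0.1,0,0]]}}

```text
time: 2.95
tool_pos: [494.1, -11.8, 277.1]
tcp_rot: [-2.904, 1.568, 3.091]
contact_force: [-0.1, 0.2, 1.0]
grip_width: 14.2
```

```bash
python3 - <<'E'
from s import *
st()
E
```

```text
t 2.95 pos [494.1 -11.8 277.1] x [-3.3e-03  2.0e-04 -1.0e+00] y ang 73.5 q [-1.790e-01  4.340e-01  1.780e+00 -1.000e-03  9.310e-01 -1.462e+00] F [-0.14  0.21  1.04] M [-0.051  0.025 -0.186] w 14.2
```

Emit:
{"api": "arm_command", "payload": {"moves": [[0,0,0,4,0],[0,0,0,8,0],[0,0,0,12,0],[0,0,0,16,0],[0,0,0,20,0],[0,0,0,20,0]]}}

```text
time: 3.55
tool_pos: [494.0, -12.1, 277.1]
tcp_rot: [-2.426, 1.567, -3.064]
contact_force: [-1.3, -2.1, 0.0]
grip_width: 13.8
```

```bash
python3 - <<'E'
from s import *
st()
c=bot.capture('top');cv2.imwrite('pics/t2.png',cv2.resize(c['frame'][200:340,220:390],None,fx=4,fy=4,interpolation=cv2.INTER_CUBIC))
c=bot.capture('side');cv2.imwrite('pics/s3.png',cv2.resize(c['frame'][150:350,190:430],None,fx=3.2,fy=3,interpolation=cv2.INTER_CUBIC))
o=bot.get_obs();print(o['moment'])
E
```

```text
t 3.55 pos [494.  -12.1 277.1] x [-3.6e-03 -3.0e-04 -1.0e+00] y ang 53.47 q [-1.790e-01  4.340e-01  1.780e+00 -1.000e-03  9.310e-01 -1.112e+00] F [-1.28 -2.09  0.03] M [-0.261  0.145 -0.062] w 13.8
[-0.36819664  0.20521159 -0.03809675]
```

View pics/t2.png

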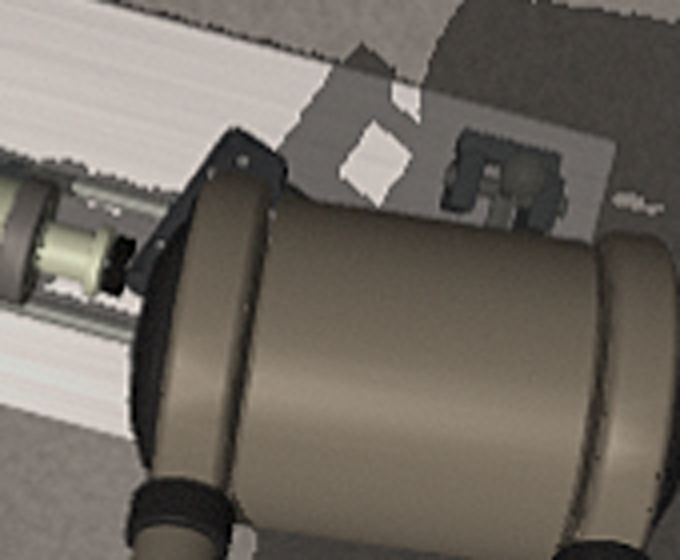

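View pics/s3.png

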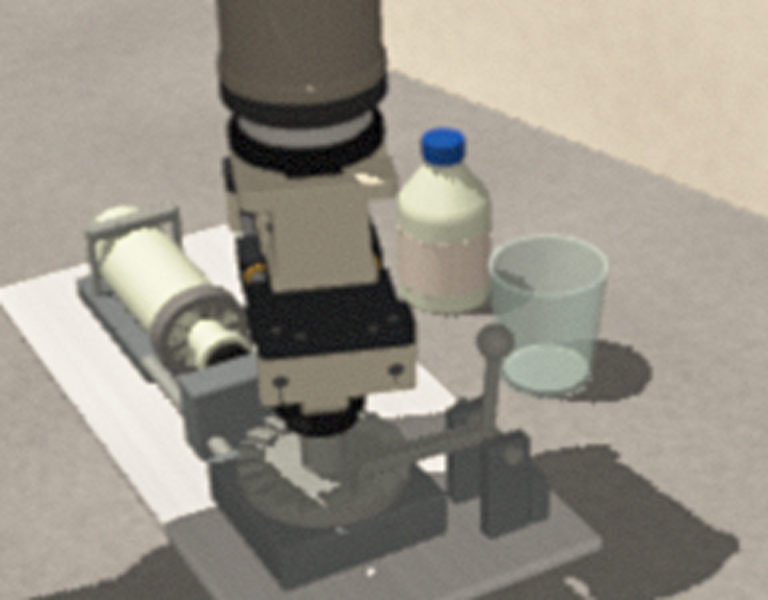

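Emit:
{"api": "arm_command", "payload": {"moves": [[0,0,0,3,0],[0,0,0,6,0],[0,0,0,9,0],[0,0,0,12,0]]}}

```text
time: 4.05
tool_pos: [493.9, -12.2, 277.1]
tcp_rot: [-2.164, 1.567, -3.009]
contact_force: [-0.9, -2.1, 0.8]
grip_width: 13.9
```

```bash
cat > m.py <<'E'
from s import *
st()
l=[]
for i in range(4):
    bot.capture('top');o=bot.get_obs();l.append(np.r_[o['contact_force'],o['moment']])
print(np.array(l).round(3))
E
python3 m.py
```

```text
t 4.05 pos [493.9 -12.2 277.1] x [-3.9e-03 -5.0e-04 -1.0e+00] y ang 41.6 q [-0.18   0.434  1.78  -0.002  0.931 -0.905] F [-0.93 -2.11  0.83] M [-0.315  0.143  0.122] w 13.9
[[-1.633 -1.88   1.026 -0.27   0.195  0.02 ]
 [-1.054 -3.016  0.866 -0.309  0.134  0.027]
 [-2.13  -2.838  0.583 -0.413  0.147  0.043]
 [-1.527 -1.695  0.396 -0.377  0.206  0.01 ]]
```

Emit:
{"api": "arm_command", "payload": {"moves": [[0,0,0,3,0],[0,0,0,6,0],[0,0,0,9,0]]}}

```text
time: 4.55
tool_pos: [493.8, -12.3, 277.1]
tcp_rot: [-1.994, 1.567, -2.993]
contact_force: [-0.6, -2.5, 0.9]
grip_width: 13.4
```

```bash
cat > q.py <<'E'
from s import *
print(o['time'],'ang',round(73.5-float(np.degrees(np.arctan2(M[1,1],M[0,1]))),2),'F',o['contact_force'].round(1),'M',o['moment'].round(3),'tau6',o['tau'][5].round(3),'w',round(o['grip_width'],1))
E
python3 q.py
```

```text
4.55 ang 40.77 F [-0.6 -2.5  0.9] M [-0.285  0.252  0.16 ] tau6 -0.541 w 13.4
```

Emit:
{"api": "arm_command", "payload": {"moves": [[0,0,0,3,0],[0,0,0,6,0]]}}

```text
time: 4.75
tool_pos: [493.8, -12.3, 277.2]
tcp_rot: [-1.847, 1.566, -2.951]
contact_force: [-2.2, -2.9, 1.2]
grip_width: 13.8
```

```bash
python3 q.py
```

```text
4.75 ang 46.77 F [-2.2 -2.9  1.2] M [-0.285  0.194  0.156] tau6 -0.527 w 13.8
```

Emit:
{"api": "arm_command", "payload": {"moves": [[0,0,0,2.5,0],[0,0,0,5,0]]}}

```text
time: 4.95
tool_pos: [493.7, -12.3, 277.1]
tcp_rot: [-1.765, 1.566, -2.956]
contact_force: [-1.2, -1.6, 1.8]
grip_width: 13.9
```

```bash
python3 q.py
```

```text
4.95 ang 51.74 F [-1.2 -1.6  1.8] M [-0.257  0.181  0.138] tau6 -0.403 w 13.9
```

Emit:
{"api": "arm_command", "payload": {"moves": [[0,0,0,2.5,0],[0,0,0,5,0]]}}

```text
time: 5.15
tool_pos: [493.6, -12.3, 277.1]
tcp_rot: [-1.665, 1.566, -2.943]
contact_force: [-1.3, -2.8, 2.0]
grip_width: 14.1
```

```bash
python3 q.py
```

```text
5.15 ang 56.72 F [-1.3 -2.8  2. ] M [-0.263  0.091  0.175] tau6 -0.428 w 14.1
```

Emit:
{"api": "arm_command", "payload": {"moves": [[0,0,0,2.5,0],[0,0,0,5,0]]}}

```text
time: 5.35
tool_pos: [493.6, -12.3, 277.1]
tcp_rot: [-1.569, 1.566, -2.934]
contact_force: [-1.8, -2.3, 1.1]
grip_width: 13.8
```

```bash
python3 q.py
```

```text
5.35 ang 61.7 F [-1.8 -2.3  1.1] M [-0.266  0.13   0.164] tau6 -0.429 w 13.8
```

Emit:
{"api": "arm_command", "payload": {"moves": [[0,0,0,2.5,0],[0,0,0,5,0]]}}

```text
time: 5.55
tool_pos: [493.5, -12.3, 277.1]
tcp_rot: [-1.474, 1.566, -2.926]
contact_force: [-1.6, -1.8, 0.6]
grip_width: 13.5
```

```bash
python3 q.py
```

```text
5.55 ang 66.68 F [-1.6 -1.8  0.6] M [-0.215  0.165  0.193] tau6 -0.418 w 13.5
```

Emit:
{"api": "arm_command", "payload": {"moves": [[0,0,0,2.5,0],[0,0,0,5,0]]}}

```text
time: 5.75
tool_pos: [493.5, -12.3, 277.1]
tcp_rot: [-1.387, 1.566, -2.925]
contact_force: [-2.9, -2.3, 1.2]
grip_width: 14.0
```

```bash
python3 q.py
```

```text
5.75 ang 71.65 F [-2.9 -2.3  1.2] M [-0.225  0.129  0.13 ] tau6 -0.408 w 14.0
```

Emit:
{"api": "arm_command", "payload": {"moves": [[0,0,0,2.5,0],[0,0,0,5,0]]}}

```text
time: 5.95
tool_pos: [493.4, -12.3, 277.1]
tcp_rot: [-1.287, 1.565, -2.913]
contact_force: [-2.2, -2.5, 1.1]
grip_width: 13.7
```

```bash
python3 q.py
```

```text
5.95 ang 76.62 F [-2.2 -2.5  1.1] M [-0.295  0.138  0.175] tau6 -0.393 w 13.7
```

Emit:
{"api": "arm_command", "payload": {"moves": [[0,0,0,2.5,0],[0,0,0,5,0]]}}

```text
time: 6.15
tool_pos: [493.3, -12.3, 277.1]
tcp_rot: [-1.201, 1.565, -2.913]
contact_force: [-2.0, -0.9, 1.4]
grip_width: 13.8
```

```bash
python3 q.py
```

```text
6.15 ang 81.59 F [-2.  -0.9  1.4] M [-0.199  0.142  0.253] tau6 -0.343 w 13.8
```

Emit:
{"api": "arm_command", "payload": {"moves": [[0,0,0,2.5,0],[0,0,0,5,0]]}}

```text
time: 6.35
tool_pos: [493.3, -12.3, 277.2]
tcp_rot: [-1.093, 1.565, -2.891]
contact_force: [-2.4, -2.2, 0.4]
grip_width: 13.8
```

```bash
python3 q.py
```

```text
6.35 ang 86.55 F [-2.4 -2.2  0.4] M [-0.225  0.128  0.291] tau6 -0.282 w 13.8
```

Emit:
{"api": "arm_command", "payload": {"moves": [[0,0,0,2.5,0],[0,0,0,3.5,0]]}}

```text
time: 6.55
tool_pos: [493.2, -12.2, 277.2]
tcp_rot: [-1.02, 1.565, -2.879]
contact_force: [-1.5, -2.0, 1.1]
grip_width: 13.8
```

```bash
python3 q.py; python3 m.py
```

```text
6.55 ang 90.0 F [-1.5 -2.   1.1] M [-0.185  0.089  0.299] tau6 0.359 w 13.8
t 6.55 pos [493.2 -12.2 277.2] x [-0.0055 -0.0015 -1.    ] y ang -16.5 q [-0.18   0.433  1.781 -0.003  0.932  0.11 ] F [-1.46 -2.02  1.09] M [-0.185  0.089  0.299] w 13.8
[[-1.764 -1.246  0.916 -0.197  0.098  0.287]
 [-1.904 -2.3    0.483 -0.229  0.103  0.283]
 [-1.421 -2.086  0.535 -0.236  0.111  0.207]
 [-1.884 -2.278  0.375 -0.174  0.137  0.22 ]]
```

Emit:
{"api": "arm_command", "payload": {"moves": [[0,0,0,2,0],[0,0,0,4,0]]}}

```text
time: 6.95
tool_pos: [493.2, -12.3, 277.1]
tcp_rot: [-0.975, 1.565, -2.903]
contact_force: [-2.0, -1.3, 0.7]
grip_width: 13.7
```

```bash
python3 q.py; python3 m.py
python3 - <<'E'
from h import *
from plant import bot
c=bot.capture('top');cv2.imwrite('pics/t3.png',cv2.resize(c['frame'][200:340,150:320],None,fx=4,fy=4,interpolation=cv2.INTER_CUBIC))
E
```

```text
6.95 ang 93.97 F [-2.  -1.3  0.7] M [-0.176  0.214  0.359] tau6 -0.136 w 13.7
t 6.95 pos [493.2 -12.3 277.1] x [-0.0057 -0.0014 -1.    ] y ang -20.47 q [-0.18   0.433  1.782 -0.003  0.932  0.179] F [-1.99 -1.34  0.69] M [-0.176  0.214  0.359] w 13.7
[[-2.238 -2.004  0.805 -0.164  0.151  0.356]
 [-1.988 -1.624  1.309 -0.229  0.152  0.196]
 [-2.259 -2.311  2.251 -0.174  0.147  0.235]
 [-2.005 -2.267  1.526 -0.165  0.127  0.275]]
```

View pics/t3.png

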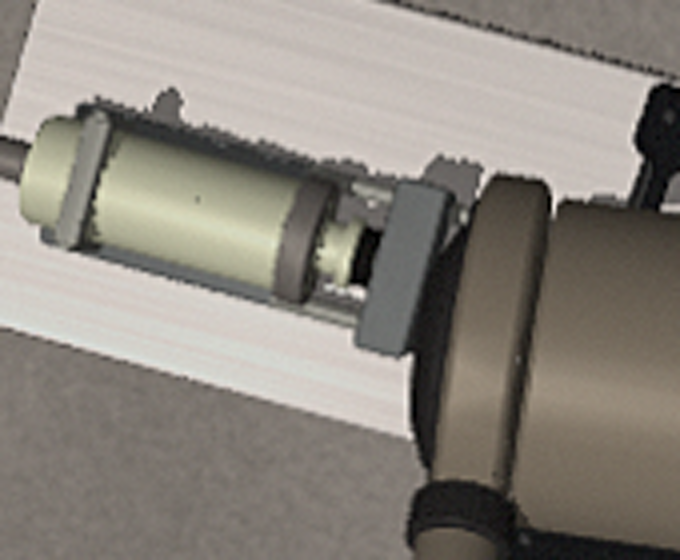

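Torque climbed from a sliding level of about 0.16 to 0.36 N·m, which is about 13 N on the pad. The top view shows the pad against the cartridge at (360,255). It has been held there for more than 0.2 s. Next I ease the knob back onto the pawl in 1° steps so the tooth isn't struck.

Emit:
{"api": "arm_command", "payload": {"moves": [[0,0,0,-1,0]]}}

```text
time: 7.3
tool_pos: [493.2, -12.3, 277.1]
tcp_rot: [-1.014, 1.565, -2.922]
contact_force: [-2.4, -2.6, 0.6]
grip_width: 13.5
```

```bash
python3 q.py
```

```text
7.3 ang 92.82 F [-2.4 -2.6  0.6] M [-0.225  0.13   0.29 ] tau6 0.653 w 13.5
```

Emit:
{"api": "arm_command", "payload": {"moves": [[0,0,0,-1,0]]}}

```text
time: 7.4
tool_pos: [493.2, -12.3, 277.1]
tcp_rot: [-1.028, 1.565, -2.916]
contact_force: [-2.6, -2.4, 1.2]
grip_width: 13.6
```

```bash
python3 q.py
```

```text
7.4 ang 91.7 F [-2.6 -2.4  1.2] M [-0.19   0.087  0.174] tau6 0.49 w 13.6
```

Emit:
{"api": "arm_command", "payload": {"moves": [[0,0,0,-1,0]]}}

```text
time: 7.5
tool_pos: [493.2, -12.3, 277.1]
tcp_rot: [-1.061, 1.565, -2.93]
contact_force: [-2.4, -1.8, 1.7]
grip_width: 13.9
```

```bash
python3 q.py
```

```text
7.5 ang 90.6 F [-2.4 -1.8  1.7] M [-0.211  0.073  0.22 ] tau6 0.47 w 13.9
```

Emit:
{"api": "arm_command", "payload": {"moves": [[0,0,0,-0.8,0]]}}

```text
time: 7.6
tool_pos: [493.2, -12.3, 277.1]
tcp_rot: [-1.076, 1.565, -2.93]
contact_force: [-1.7, -1.6, 1.0]
grip_width: 14.2
```

```bash
python3 q.py
```

```text
7.6 ang 89.7 F [-1.7 -1.6  1. ] M [-0.219  0.075  0.178] tau6 0.369 w 14.2
```

Emit:
{"api": "arm_command", "payload": {"moves": [[0,0,0,-1,0],[0,0,0,-2,0]]}}

```text
time: 7.8
tool_pos: [493.2, -12.3, 277.1]
tcp_rot: [-1.107, 1.565, -2.924]
contact_force: [-1.5, -0.8, 1.1]
grip_width: 13.9
```

```bash
python3 q.py
```

```text
7.8 ang 87.62 F [-1.5 -0.8  1.1] M [-0.214  0.053  0.171] tau6 0.394 w 13.9
```

Emit:
{"api": "arm_command", "payload": {"moves": [[0,0,0,-1,0]]}}

```text
time: 7.9
tool_pos: [493.2, -12.3, 277.1]
tcp_rot: [-1.135, 1.565, -2.933]
contact_force: [-1.4, -2.7, 1.4]
grip_width: 13.9
```

```bash
python3 q.py
```

```text
7.9 ang 86.53 F [-1.4 -2.7  1.4] M [-0.249  0.132  0.177] tau6 0.431 w 13.9
```

Emit:
{"api": "arm_command", "payload": {"moves": [[0,0,0,-1,0]]}}

```text
time: 8.0
tool_pos: [493.3, -12.3, 277.1]
tcp_rot: [-1.146, 1.565, -2.925]
contact_force: [-1.9, -1.7, 0.8]
grip_width: 14.0
```

```bash
python3 q.py
```

```text
8.0 ang 85.44 F [-1.9 -1.7  0.8] M [-0.16   0.054  0.157] tau6 0.407 w 14.0
```

Emit:
{"api": "arm_command", "payload": {"moves": [[0,0,0,-1,0]]}}

```text
time: 8.1
tool_pos: [493.3, -12.3, 277.1]
tcp_rot: [-1.169, 1.565, -2.93]
contact_force: [-1.7, -1.7, 0.4]
grip_width: 13.8
```

```bash
python3 q.py
```

```text
8.1 ang 84.35 F [-1.7 -1.7  0.4] M [-0.131  0.04   0.166] tau6 0.396 w 13.8
```

Emit:
{"api": "arm_command", "payload": {"moves": [[0,0,0,-1,0]]}}

```text
time: 8.2
tool_pos: [493.3, -12.3, 277.1]
tcp_rot: [-1.194, 1.565, -2.936]
contact_force: [-1.8, -2.3, 1.3]
grip_width: 13.3
```

```bash
python3 q.py
```

```text
8.2 ang 83.27 F [-1.8 -2.3  1.3] M [-0.223  0.041  0.101] tau6 0.384 w 13.3
```

Emit:
{"api": "arm_command", "payload": {"moves": [[0,0,0,-1,0]]}}

```text
time: 8.3
tool_pos: [493.3, -12.3, 277.1]
tcp_rot: [-1.207, 1.565, -2.929]
contact_force: [-2.1, -2.9, 0.9]
grip_width: 13.6
```

```bash
python3 q.py
```

```text
8.3 ang 82.18 F [-2.1 -2.9  0.9] M [-0.224  0.053  0.048] tau6 0.373 w 13.6
```

Emit:
{"api": "arm_command", "payload": {"moves": [[0,0,0,-0.8,0]]}}

```text
time: 8.4
tool_pos: [493.3, -12.3, 277.1]
tcp_rot: [-1.237, 1.565, -2.944]
contact_force: [-2.2, -1.8, 0.8]
grip_width: 13.9
```

```bash
python3 q.py
```

```text
8.4 ang 81.3 F [-2.2 -1.8  0.8] M [-0.253  0.019  0.098] tau6 0.281 w 13.9
```

Emit:
{"api": "arm_command", "payload": {"moves": [[0,0,0,-0.8,0]]}}

```text
time: 8.5
tool_pos: [493.3, -12.3, 277.1]
tcp_rot: [-1.249, 1.566, -2.941]
contact_force: [-2.2, -1.8, 1.2]
grip_width: 13.7
```

```bash
python3 q.py
```

```text
8.5 ang 80.43 F [-2.2 -1.8  1.2] M [-0.205  0.094 -0.022] tau6 0.234 w 13.7
```

Most of the load is eased off, leaving roughly 5 N, and the knob is close to a tooth. I release and lift straight up.

Emit:
{"api": "arm_command", "payload": {"moves": [[0,0,0,0,0.35],[0,0,0,0,0.35],[0,0,0,0,0.35],[0,0,0,0,0.35],[-2,0,0,0,0.35],[-4,0,0,0,0.35],[-6.5,0,0,0,0.35],[-6.5,0,0,9,0.2],[-6.5,0,0,9.5,0],[-6.5,0,0,9.5,0]]}}

```text
time: 9.5
tool_pos: [493.5, -12.2, 341.8]
tcp_rot: [-1.145, 1.565, -3.0]
contact_force: [-0.7, -0.8, 0.6]
grip_width: 12.7
```

```bash
python3 - <<'E'
from s import *
st()
p=np.array([494.0,-12.2,0]);Rz=R.from_euler('z',-.287).as_matrix()
for X in([41,-40,345],[41,-40,293],[100,-40,293]): print(X,p+Rz@X);mv(p+Rz@X)
c=bot.capture('side');cv2.imwrite('pics/s4.png',cv2.resize(c['frame'][150:350,190:430],None,fx=3.2,fy=3,interpolation=cv2.INTER_CUBIC))
E
```

```text
t 9.5 pos [493.5 -12.2 341.8] x [-6.e-03 -9.e-04 -1.e+00] y ang -16.28 q [-0.18   0.35   1.702 -0.002  1.096  0.105] F [-0.67 -0.76  0.55] M [-0.093  0.11   0.007] w 12.7
[41, -40, 345] [521.99994573 -62.1700214  345.        ]
move cm in tool [-0.34  4.14  4.  ]
[41, -40, 293] [521.99994573 -62.1700214  293.        ]
move cm in tool [4.86 4.17 3.98]
[100, -40, 293] [578.58669344 -78.87151785 293.        ]
move cm in tool [ 4.83 10.07  4.  ]
```

View pics/s4.png

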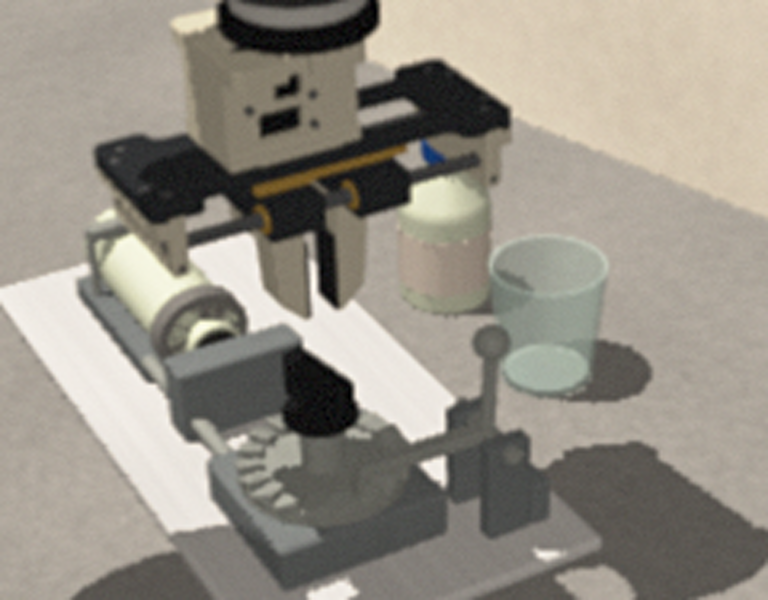

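The knob held at the tooth, the carriage is forward, the pawl is still down with its ball at (490,340), and the gripper is clear. Next I move beside the ball.

Emit:
{"api": "arm_command", "payload": {"moves": [[-0.3,2,2,0,0],[-0.3,4.1,4,0,0],[-0.3,4.1,4,0,0],[1.5,4.1,4,0,0],[3.5,4.1,4,0,0],[4.8,4.1,4,0,0],[4.8,4.1,4,0,0],[4.8,4.1,4,0,0]]}}

```text
time: 10.35
tool_pos: [521.2, -61.8, 293.4]
tcp_rot: [-1.229, 1.563, -3.083]
contact_force: [0.4, -0.0, -1.1]
grip_width: 0.5
```

```bash
python3 - <<'E'
from s import *
st()
p=np.array([494.0,-12.2,0]);Rz=R.from_euler('z',-.287).as_matrix()
print(Rz.T@(o['tool_pos']-p))
for X in([100,-40,293],): mv(p+Rz@X)
c=bot.capture('side');cv2.imwrite('pics/s5.png',cv2.resize(c['frame'][150:350,190:430],None,fx=3.2,fy=3,interpolation=cv2.INTER_CUBIC))
E
```

```text
t 10.35 pos [521.2 -61.8 293.4] x [-7.3e-03 -4.0e-04 -1.0e+00] y ang -16.2 q [-0.263  0.46   1.677 -0.003  1.011  0.021] F [ 0.43 -0.04 -1.1 ] M [-0.107  0.037 -0.019] w 0.5
[ 40.11170962 -39.88123804 293.35534692]
move cm in tool [-0.01  5.99  0.04]
```

View pics/s5.png

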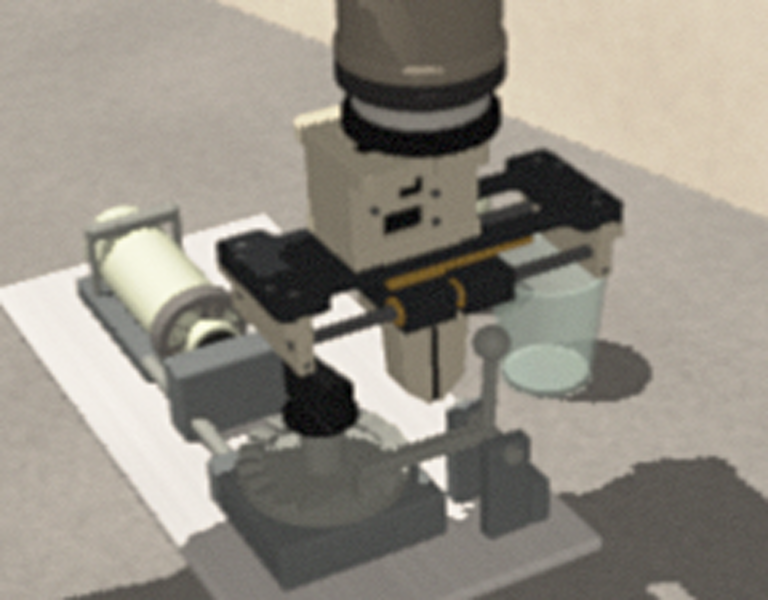

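The shut fingers stand on the -x side of the ball, with their tips at (435,395) and the ball at (490,340). Next I push towards +x.

Emit:
{"api": "arm_command", "payload": {"moves": [[0,0.8,0,0,0],[0,1.6,0,0,0],[0,2.3,0,0,0],[0,3.0,0,0,0],[0,3.7,0,0,0],[0,4.4,0,0,0],[0,5.1,0,0,0],[0,5.8,0,0,0],[0,6.0,0,0,0],[0,6.0,0,0,0]]}}

```text
time: 11.4
tool_pos: [579.2, -78.8, 293.4]
tcp_rot: [-1.154, 1.565, -3.008]
contact_force: [-0.3, -0.2, 0.6]
grip_width: 0.3
```

```bash
python3 - <<'E'
from s import *
st()
c=bot.capture('side');cv2.imwrite('pics/s6.png',cv2.resize(c['frame'][150:350,190:430],None,fx=3.2,fy=3,interpolation=cv2.INTER_CUBIC))
E
```

```text
t 11.4 pos [579.2 -78.8 293.4] x [-6.1e-03 -8.0e-04 -1.0e+00] y ang -16.21 q [-0.266  0.556  1.504 -0.003  1.087  0.019] F [-0.34 -0.22  0.62] M [-0.094  0.064  0.03 ] w 0.3
```

View pics/s6.png

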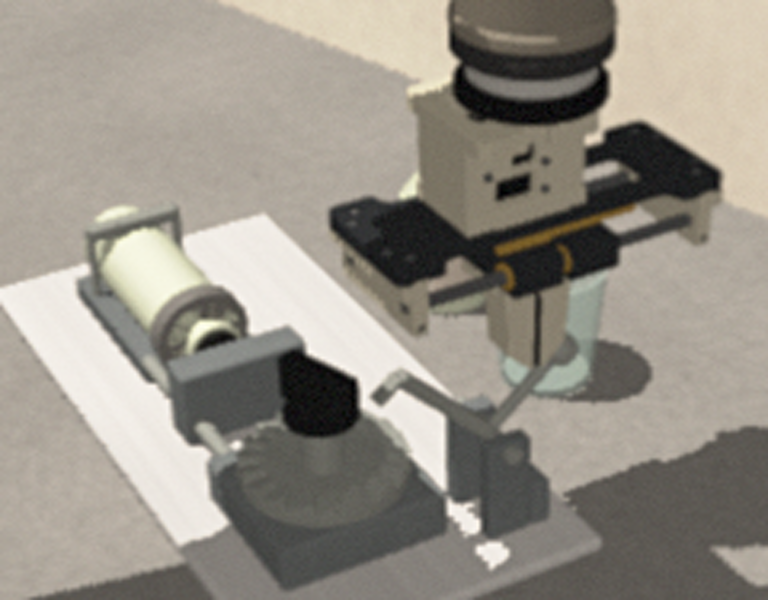

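Emit:
{"api": "arm_command", "payload": {"moves": [[0,0.5,0,0,0],[0,1,0,0,0],[0,1.5,0,0,0],[0,1.5,0,0,0],[0,1.5,0,0,0]]}}

```text
time: 11.95
tool_pos: [593.5, -82.9, 293.2]
tcp_rot: [-1.188, 1.564, -3.042]
contact_force: [-0.1, -0.3, 0.3]
grip_width: 0.4
```

```bash
python3 - <<'E'
from s import *
st()
c=bot.capture('side');cv2.imwrite('pics/s7.png',cv2.resize(c['frame'][150:350,190:430],None,fx=3.2,fy=3,interpolation=cv2.INTER_CUBIC))
E
```

```text
t 11.95 pos [593.5 -82.9 293.2] x [-6.5e-03 -7.0e-04 -1.0e+00] y ang -16.21 q [-0.266  0.58   1.459 -0.003  1.108  0.018] F [-0.14 -0.25  0.35] M [-0.077  0.074  0.022] w 0.4
```

View pics/s7.png

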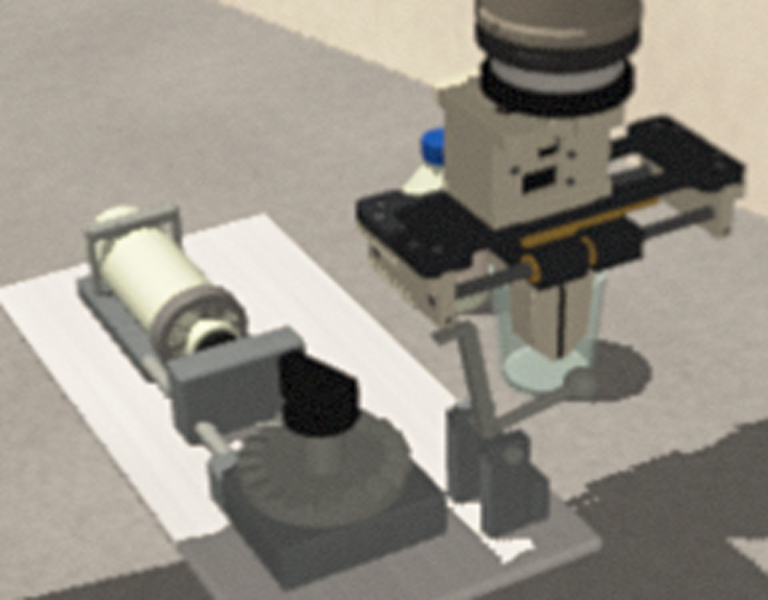

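The pawl is thrown over, with its ball now low at (580,380) and its arm upright. I'll lift, then measure the knob bar's present direction.

Emit:
{"api": "arm_command", "payload": {"moves": [[-2.5,0,0,0,0],[-5,0,0,0,0.2],[-7,0,0,0,0.45],[-7,0,0,0,0.45],[-7,0,0,0,0.45]]}}

```text
time: 12.5
tool_pos: [593.6, -82.7, 363.0]
tcp_rot: [-1.184, 1.564, -3.037]
contact_force: [0.2, -0.0, 0.2]
grip_width: 28.0
```

```bash
python3 - <<'E'
from s import *
st()
c=bot.capture('side');f=c['frame'];cv2.imwrite('pics/side8.png',f)
t=bot.capture('top')['frame'];cv2.imwrite('pics/top8.png',t)
p=np.array([494.0,-12.2,0])
S=12;x0,y0=265,255
g=cv2.convertScaleAbs(cv2.resize(f[y0:y0+50,x0:x0+60],None,fx=S,fy=S,interpolation=cv2.INTER_CUBIC),alpha=2.5,beta=20)
for k,col in((65,(0,0,255)),(75,(0,255,0)),(85,(255,0,0))):
    Q=R.from_euler('z',-.287-np.radians(k)).as_matrix()
    pts=np.array([p+Q@X for X in([24,7,123],[24,-7,123],[-24,-7,123],[-24,7,123])])
    u=((proj('side',pts)-[x0,y0]+.5)*S).astype(int);cv2.polylines(g,[u],True,col,1)
cv2.imwrite('pics/s8.png',g)
E
```

```text
t 12.5 pos [593.6 -82.7 363. ] x [-6.6e-03 -7.0e-04 -1.0e+00] y ang -16.2 q [-0.266  0.513  1.37  -0.003  1.265  0.018] F [ 0.18 -0.05  0.23] M [-0.086  0.045 -0.043] w 28.0
```

View pics/s8.png

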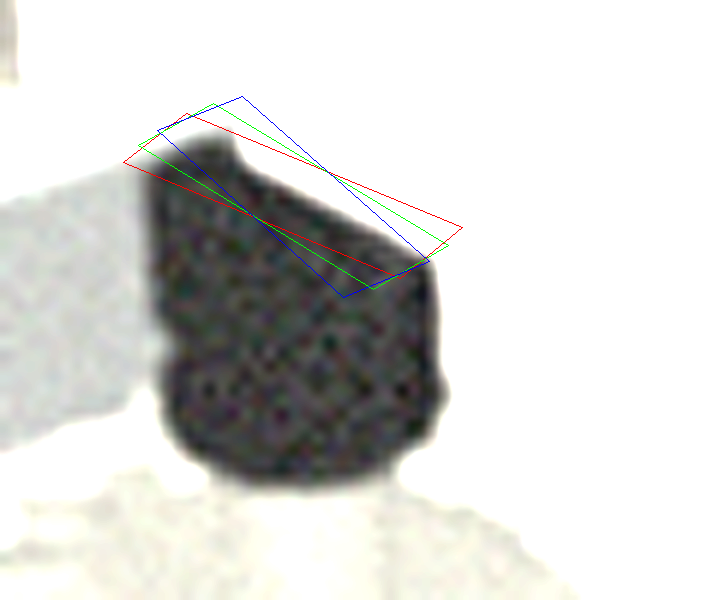

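View pics/top8.png

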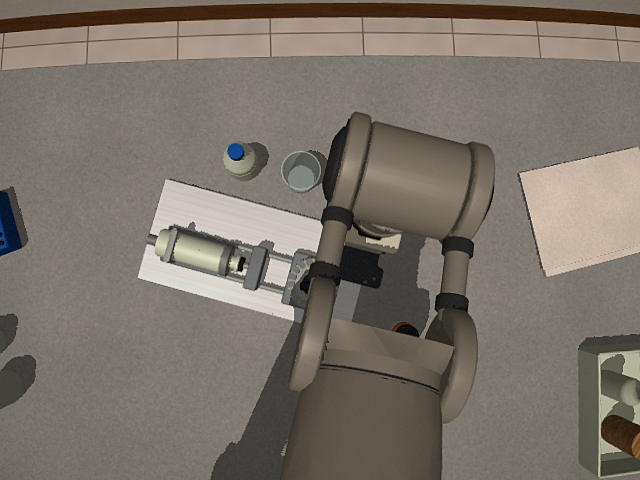

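```bash
python3 - <<'E'
from s import *
mv([493.5,-12.5,355]);mv([493.5,-12.5,284])
E
```

```text
move cm in tool [  0.78 -11.55  -3.95]
move cm in tool [  7.88 -11.49  -3.97]
```

Emit:
{"api": "arm_command", "payload": {"moves": [[0,-4,-1.4,-6,0.45],[0,-8,-2.8,-12,0.45],[0.5,-11.5,-4,-17.7,0.45],[0.5,-11.5,-4,-17.7,0.45],[0.5,-11.5,-4,-17.7,0.45]]}}

```text
time: 13.1
tool_pos: [493.9, -11.8, 357.3]
tcp_rot: [-1.592, 1.561, -3.137]
contact_force: [-0.3, -0.2, 0.1]
grip_width: 41.4
```

```bash
python3 - <<'E'
from s import *
st()
mv([493.5,-12.5,284])
c=bot.capture('side');cv2.imwrite('pics/s9.png',cv2.resize(c['frame'][150:350,190:430],None,fx=3.2,fy=3,interpolation=cv2.INTER_CUBIC))
E
```

```text
t 13.1 pos [493.9 -11.8 357.3] x [-0.0096 -0.     -1.    ] y ang 1.5 q [-0.179  0.334  1.677 -0.002  1.14  -0.204] F [-0.3  -0.23  0.06] M [-0.115 -0.069 -0.009] w 41.4
move cm in tool [7.33 0.03 0.07]
```

View pics/s9.png

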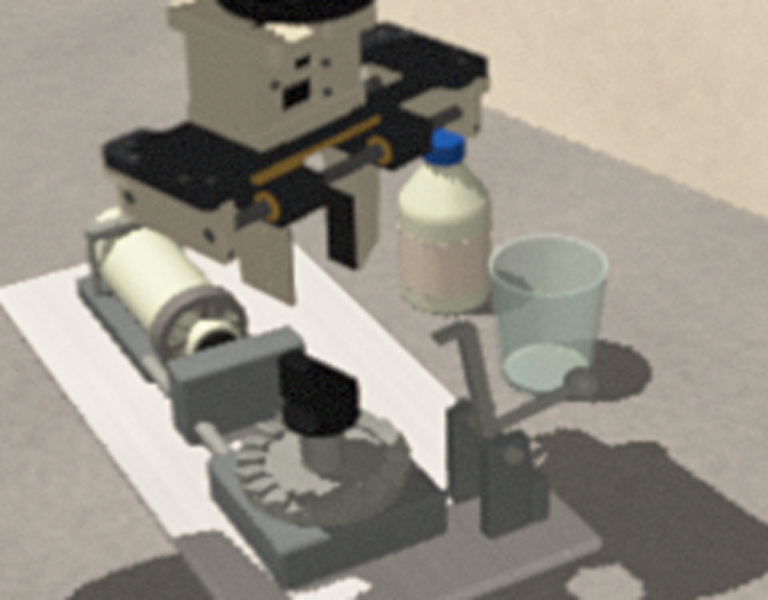

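Emit:
{"api": "arm_command", "payload": {"moves": [[2.5,0,0.05,0,0.45],[5,0,0.05,0,0.45],[7.2,0,0.1,0,0.45],[7.2,0,0.1,0,0.45],[7.2,0,0.1,0,0.45],[7.2,0,0.1,0,0.2],[7.2,0,0.1,0,0],[7.2,0,0.1,0,0],[7.2,0,0.1,0,0],[7.2,0,0.1,0,0]]}}

```text
time: 14.15
tool_pos: [494.0, -13.3, 286.1]
tcp_rot: [-1.537, 1.563, -3.082]
contact_force: [-1.5, 0.2, 3.8]
grip_width: 13.5
```

```bash
python3 - <<'E'
from s import *
st()
E
```

```text
t 14.15 pos [494.  -13.3 286.1] x [-8.e-03 -5.e-04 -1.e+00] y ang 1.46 q [-0.182  0.422  1.769 -0.002  0.958 -0.206] F [-1.54  0.21  3.76] M [-0.117  0.267  0.055] w 13.5
```

Emit:
{"api": "arm_command", "payload": {"moves": [[0,0,0,-6,0],[0,0,0,-12,0],[0,0,0,-18,0],[0,0,0,-24,0],[0,0,0,-30,0],[0,0,0,-36,0],[0,0,0,-42,0],[0,0,0,-48,0],[0,0,0,-54,0],[0,0,0,-60,0]]}}

```text
time: 15.15
tool_pos: [494.9, -12.7, 286.1]
tcp_rot: [-2.858, 1.566, 2.931]
contact_force: [4.9, 5.0, -5.2]
grip_width: 13.7
```

```bash
python3 q.py
```

```text
15.15 ang 11.83 F [ 4.9  5.  -5.2] M [ 0.861 -1.018 -0.092] tau6 1.291 w 13.7
```

Emit:
{"api": "arm_command", "payload": {"moves": [[0,0,0,-3,0],[0,0,0,-6,0],[0,0,0,-8,0]]}}

```text
time: 15.45
tool_pos: [495.0, -12.5, 286.1]
tcp_rot: [-3.126, 1.566, 2.804]
contact_force: [0.7, 0.9, -0.8]
grip_width: 13.7
```

```bash
python3 q.py
```

```text
15.45 ang 3.73 F [ 0.7  0.9 -0.8] M [ 0.182 -0.185 -0.045] tau6 0.235 w 13.7
```

Emit:
{"api": "arm_command", "payload": {"moves": [[0,0,0,-1.5,0],[0,0,0,-3,0]]}}

```text
time: 15.65
tool_pos: [495.0, -12.4, 286.1]
tcp_rot: [3.064, 1.567, 2.765]
contact_force: [1.0, 0.4, -0.7]
grip_width: 14.0
```

```bash
python3 q.py
```

```text
15.65 ang 0.65 F [ 1.   0.4 -0.7] M [-0.016 -0.126 -0.189] tau6 0.239 w 14.0
```

Emit:
{"api": "arm_command", "payload": {"moves": [[0,0,0,-1.5,0]]}}

```text
time: 15.75
tool_pos: [495.1, -12.4, 286.1]
tcp_rot: [2.981, 1.567, 2.709]
contact_force: [0.1, -1.0, -0.3]
grip_width: 13.8
```

```bash
python3 q.py
```

```text
15.75 ang -0.91 F [ 0.1 -1.  -0.3] M [-0.063 -0.085 -0.624] tau6 -0.235 w 13.8
```

The torque jumped to -0.62 N·m at 0°, so the knob is at its stop. I back off 1°, release and lift away.

Emit:
{"api": "arm_command", "payload": {"moves": [[0,0,0,1.2,0],[0,0,0,1.2,0.3],[0,0,0,1.2,0.45],[0,0,0,1.2,0.45],[0,0,0,1.2,0.45],[-3,0,0,1.2,0.45],[-6,0,0,1.2,0.45],[-9,0,0,1.2,0.45],[-12,0,0,1.2,0.45],[-12,0,0,1.2,0.45]]}}

```text
time: 16.75
tool_pos: [496.1, -12.7, 410.1]
tcp_rot: [0.34, 1.567, 0.047]
contact_force: [-0.1, -0.3, 1.2]
grip_width: 41.5
```

```bash
python3 - <<'E'
from s import *
st();mv([400,300,405])
E
```

```text
t 16.75 pos [496.1 -12.7 410.1] x [ 4.2e-03  2.0e-04 -1.0e+00] y ang 73.21 q [-1.800e-01  2.840e-01  1.593e+00  1.000e-03  1.261e+00 -1.459e+00] F [-0.11 -0.29  1.17] M [0.011 0.003 0.023] w 41.5
move cm in tool [  0.48  27.16 -18.24]
```

Emit:
{"api": "arm_command", "payload": {"moves": [[0,4,-2.6,0,0.45],[0,8,-5.2,0,0.45],[0,12,-7.8,0,0.45],[0,16,-10.4,0,0.45],[0,20,-13,0,0.45],[0,24,-16,0,0.45],[0,27,-18,0,0.45],[0,27,-18,0,0.45],[0,27,-18,0,0.45]]}}

```text
time: 17.65
tool_pos: [401.3, 298.2, 409.0]
tcp_rot: [0.029, 1.568, -0.262]
contact_force: [-0.2, -0.1, -0.4]
grip_width: 41.3
```

```bash
python3 - <<'E'
from s import *
st()
c=bot.capture('side');cv2.imwrite('pics/s10.png',cv2.resize(c['frame'][150:350,190:430],None,fx=3.2,fy=3,interpolation=cv2.INTER_CUBIC))
t=bot.capture('top')['frame'];cv2.imwrite('pics/t10.png',cv2.resize(t[140:340,140:390],None,fx=3.2,fy=3,interpolation=cv2.INTER_CUBIC))
E
```

```text
t 17.65 pos [401.3 298.2 409. ] x [ 3.2e-03 -8.0e-04 -1.0e+00] y ang 73.34 q [ 0.486  0.292  1.584 -0.002  1.263 -0.793] F [-0.22 -0.05 -0.37] M [ 0.018 -0.009  0.064] w 41.3
```

View pics/s10.png

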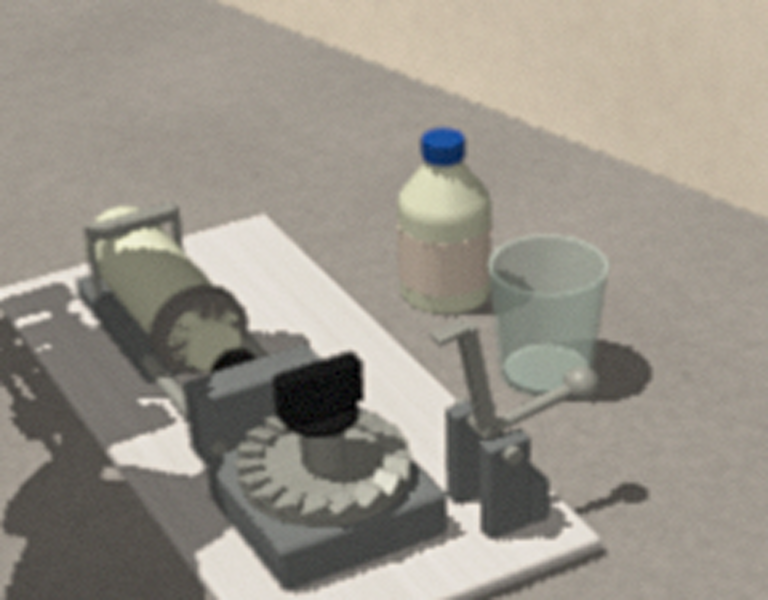

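View pics/t10.png

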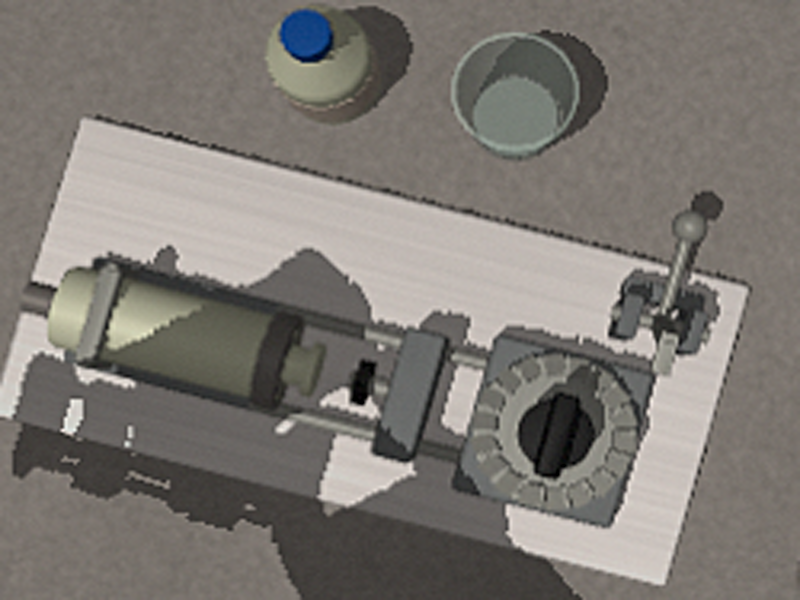

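The top view shows the pad at (362,382), well clear of the cartridge face at (323,368). The cartridge sticks out about 15 mm, the pawl is thrown over, the knob is at its stop, and the bottle and beaker have not moved. Handing in.

```bash
python3 -c "
from plant import bot
print(bot.close_job())"
```

```text
the job is handed in; nothing more can be done
None
```

The job is done and handed in at about 18 s of the 67 s allowed; no verdict was reported.

- **Pressing:** I turned the knob clockwise with the pawl down. Torque held at about 0.16 N·m while the cartridge slid, then rose steadily past 77°. I stopped at 94° with 0.36 N·m. Torque and spring travel put the pad force at about 12–14 N, and I held it there for more than 0.2 s. One joint-torque reading at a different turning speed suggested up to 17 N, still under the 20 N limit.
- **Pawl:** I eased the knob back close to a tooth in small steps, released it, and pushed the ball over with the shut fingers.
- **Winding back:** I turned the knob anticlockwise until it met its stop. Torque jumped to -0.62 N·m, with the pawl already off the wheel.
- **Last checks:** In the final pictures:
  - The knob bar is back at its starting angle.
  - The pawl is thrown over.
  - The pad stands clear of the cartridge.
  - The cartridge is about 15 mm out of the mouth, within the 25.5 mm limit.
  - The bottle and beaker have not moved.
- **Not checked or unexplained:** The jar was outside the final crops, but the arm never went near it. One reading while winding back showed a brief 9 N force on the wrist; I did not find its cause.

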